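# Slide open the grooved valve case and pick the valve

## Task

Slide the lid of the wooden case along its grooves until it is clear (it comes out at one end only; feel which) and set it down flat on the bench, handle up. Then lift the brass valve out and set it down, without dropping it, flat in the blue order tray, cap up and lengthwise with the tray. Do not drop the lid either, and leave the flat carton, tape roll and screwdriver where they are.

Things in the scene. Friction and masses are not known exactly. Their poses are not given: they have to be found in the camera images.
- case: Fixed brown wooden case 124 (x) x 172 (y) x 56 mm high; origin: centre of its underside, z up, y along the grooves. Floor 6 mm thick, cavity 100 (x) x 152 (y) mm, open 100 mm wide between the lips. The lid lies in grooves in the two long walls, under a lip 5.5 mm thick, and cannot be lifted there. The end walls are 42 mm high, so the lid passes over them; grooves run the full length.
- groove (a point): Middle of the case at the height of the groove bottoms, 42 mm above the bench (grooves 8.5 mm high, 116 mm across). Black bristle plugs fill the groove mouths at both ends. At one end (+y or -y, changing from start to start, both look alike) they are soft and let the lid through; at the other they hide a firm stop 80 mm from here, which the lid meets after 3 to 9 mm.
- lid: Loose plywood lid 112 (x) x 148 (y) x 6 mm, about 0.12 kg; origin: centre of its underside, z up. A dark handle rib across its middle, 56 (x) x 14 (y) mm, reaches from 6 to 38 mm above the underside. Starts in the grooves, y along the case's y, within 3 mm of the middle; play 2 mm to each side, 2.5 mm in height. Clear of the tracks once 160 mm from the case's middle.
- valve: Loose brass in-line valve in the case under the lid, about 0.35 kg; 94 mm long (y), 30 mm wide (x) at the square end nuts, 26 mm (x) at the flat-sided middle block (34 mm long, 30 mm high; grip here), round cap 18 mm wide on top up to 34 mm. Origin: centre of its underside, z up through the cap. Starts cap up on the case floor, roughly lengthwise.
- tray: Loose blue plastic open order tray, 130 (x) x 190 (y) x 35 mm high, walls and floor 4 mm; origin at the centre of its underside, its long side along y. It stands empty on the bench to the left or right of the case.
- carton: Bystander: flat closed cardboard carton 120 (x) x 170 (y) x 30 mm, origin at the centre of its underside; on the other side of the case from the tray.
- tape_roll: Bystander: roll of brown tape lying flat, 100 mm across, 48 mm high, origin at the centre of its underside; beyond the case to the left.
- screwdriver: Bystander: screwdriver 150 mm long lying on the bench beyond the case to the right, origin near its middle, at bench height, x towards its tip.
Mind the look-alikes: they are no part of the job. Several things look just like the tray: the one meant starts farthest to the robot's right. Leave any pink look-alike of the case alone.

How it is judged:
By the outcome, as a careful person would: the job done as asked, in the order asked, and still so for the second after the job is handed in, with the robot touching nothing.
It also fails if it takes over 58 s, if anything falls off the work surface, if the arm or the gripper's body presses on something with over 40 N, if the wrist force passes 120 N, or if a joint passes its speed limit or range.

## Robot

A 6-joint arm with a two-finger parallel gripper is mounted at the origin on the work surface. World frame = base frame: x ahead of the robot, y to its left, z up, the work surface at z = 0. Lengths are in m, angles in degrees, forces in N, time in s.
With the tool pointing down it reaches from about 0.375 to 0.9 m from the base axis. Payload 3.1 kg.
Tool frame: the origin (TCP) lies between the finger pads; the fingertips stand 11 mm ahead of it and the grasp point (between the pads) lies 8 mm behind it; z points along the fingers, y is the line along which they close (so a half turn about z gives the same grasp; the last joint's range is limited). The gripper opens to 87 mm and grips with 3 to 60 N. Pads are 19 mm wide; open, the fingers measure 117 mm over their backs; the gripper's body (75 mm by 190 mm) begins 51 mm behind the grasp point.
Start: joints at [-86.946, 30.224, 82.088, -0, 67.689, -10.227], TCP at [0.144, -0.608, 0.234] pointing down, gripper open.
Joint ranges: [-176.69, 176.69], [-43.24, 126.21], [12.49, 139.97], [-82, 262], [0, 151.66], [-163.58, 163.58]. Speed limits (degrees/s): [159.86, 159.86, 180, 180, 180, 180].

## Interface

Orientations are given as a 3x3 rotation matrix whose columns are the frame's x, y, z axes.
In Python, from rig import bot gives the robot as it stands.
- The arm moves only by the tool apply_moves, never from a script. Its argument "steps" is a list that holds one entry, the list of rows, each a list of 7 numbers: the shift along the tool's x, y, z in cm, then the turn, a rotation vector about the tool's x, y, z in degrees, then the gripper command: -1 is shut, 1 is fully open, values between are in proportion. In form: [[[dx, dy, dz, rx, ry, rz, jaw], ...]]. A call has 1 to 20 rows; each row is the pose to reach, as a shift and turn from the pose commanded when the call began, along the tool's axes at that moment; what a row does not reach only later rows make up. A row lasts 1/8 s, in which the tool goes at most 62.5 mm and 10.7 degrees, less where a joint would pass 70% of its speed; a pose out of reach is approached as far as the arm can. A call with a gripper value outside its range is refused whole. The fingers move at their own pace and stop on an object; the grip force is fixed at half the most. Time passes only in rows, so rows that repeat a pose let the fingers close. It gives the time, the measured TCP pose, the force, the opening and the grip force at its end, in the units of the state.
- bot.read_state(): the state, without advancing time (a new reading comes with each control period).
- bot.capture(name): name is "scene" or "top"; returns the picture (400x640x3 uint8, blue, green, red); there is no depth.
- bot.camera_model(name): a dict with "intrinsics" (3x3 intrinsics, pixels), "R" (3x3) and "t" (3): a world point X has camera coordinates R X + t. Camera axes: x right, y down, z forward; pixel columns grow to the right and rows downward; lengths in m; the calibration is good to about 2 mm. A picture is of the moment at which its call begins. camera_model takes no time and is no camera call.
- bot.hand_in(): hands the job in; it is judged then, once.
The state is a dict: "time_s": time; "joint_positions": joint angles; "qvel": joint speeds; "tau": joint torques, N m; "position": TCP position; "tcp_rot": TCP orientation; "force": force on the tool from outside, world axes, zero at the start; "moment": the same for the moment, N m; "opening": opening from 0.0 (shut) to 1.0 (fully open); "grasp_force": force on a finger pad.
Only numpy, scipy, OpenCV 4.12 (cv2) and the standard library are available. Lean on these libraries where they do the work, as an engineer would, in place of code of your own. Each camera call takes 0.05 s, during which the arm holds its last target. There are 200 camera calls.

## Working session

There is one attempt and no reset: what is moved stays moved. The work goes in short steps, Python scripts to look and compute and a tool call to move; the robot and the scene stay as the last step left them, time stands still between calls to the robot, and variables do not carry over. Pictures are saved under pics/ and viewed, at most 10 in all, crops included, and the job is handed in when it is done.

Besides the shell and the picture viewer there is one more tool, called after ">>>" by a JSON object that holds its "method" and its "body", one argument or row to a line. apply_moves: Moves the arm, as the interface text tells. Its arguments: {"type":"object","properties":{"steps":{"type":"array","items":{"type":"array","items":{"type":"array","items":{"type":"number"}}}}},"required":["steps"]}

```bash
mkdir -p pics; python3 - <<'E'
from rig import bot
import cv2,numpy as np
for n in("scene","top"):
    cv2.imwrite(f"pics/{n}0.png",bot.capture(n)); m=bot.camera_model(n)
    R,t=np.array(m["R"]),np.array(m["t"]); print(n,np.round(m["intrinsics"],1).tolist(),np.round(R,3).tolist(),np.round(-R.T@t,3))
s=bot.read_state();print(s["time_s"],s["position"],np.round(s["tcp_rot"],3),s["force"],s["opening"])
E
```

```text
scene [[387.9, 0.0, 319.3], [0.0, 387.9, 204.1], [0.0, 0.0, 1.0]] [[0.737, 0.675, 0.001], [0.521, -0.568, -0.638], [-0.43, 0.471, -0.77]] [ 1.035 -0.429  0.971]
top [[370.3, 0.0, 321.3], [0.0, 370.3, 200.9], [0.0, 0.0, 1.0]] [[-0.002, -1.0, -0.002], [-0.993, 0.002, -0.121], [0.121, 0.001, -0.993]] [0.394 0.136 1.214]
0.1 [ 0.1435657  -0.60763648  0.23269301] [[ 0.973  0.23  -0.   ]
 [ 0.23  -0.973  0.002]
 [ 0.    -0.002 -1.   ]] [0.57930497 0.32398932 0.07525138] 0.998278297312151
```

View pics/top0.png

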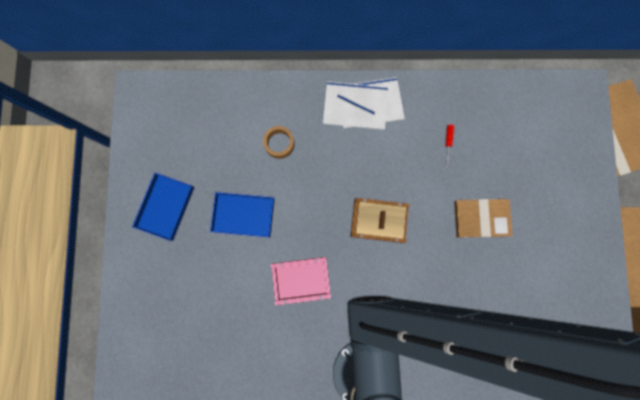

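View pics/scene0.png

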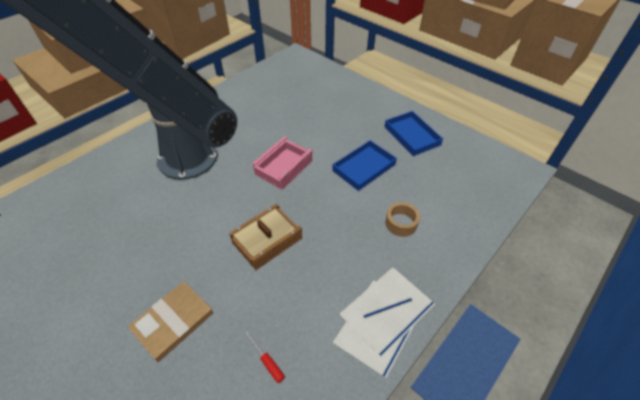

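The top view shows the case at about (380,220) with its dark handle at (382,219). The tray meant is the blue one at (243,215), with the look-alike at (164,207) further left. The carton is at (484,218), the tape at (279,142), the screwdriver at (450,140) and the pink decoy at (301,281).

```bash
cat > h.py <<'E'
from rig import bot
import cv2,numpy as np
def ray(n,uv,z):
    m=bot.camera_model(n);R,t,K=[np.array(m[k]) for k in("R","t","intrinsics")]
    uv=np.atleast_2d(uv).astype(float);c=-R.T@t
    d=np.c_[uv,np.ones(len(uv))]@np.linalg.inv(K).T@R
    return c+d*((z-c[2])/d[:,2])[:,None]
def rect(n,mask,roi,z):
    x0,y0,x1,y1=roi;m=np.zeros_like(mask);m[y0:y1,x0:x1]=mask[y0:y1,x0:x1]
    cs,_=cv2.findContours(m,cv2.RETR_EXTERNAL,cv2.CHAIN_APPROX_NONE)
    c=max(cs,key=cv2.contourArea)[:,0,:]
    p=ray(n,c,z)[:,:2]*1000
    (cx,cy),(w,h),a=cv2.minAreaRect(p.astype(np.float32))
    if w>h: a-=90
    # a: angle of long side from y axis (ccw)
    return np.round([cx,cy,min(w,h),max(w,h),(a+90)%180-90],1)
E
python3 - <<'E'
from h import *
for n,rois in(("top",dict(tray=(200,180,285,245),case=(340,190,420,250),carton=(445,190,525,250),hand=(365,205,395,235))),
 ("scene",dict(tray=(325,135,402,195),case=(222,200,310,272),carton=(120,275,220,365),hand=(250,212,280,242)))):
    im=cv2.imread(f"pics/{n}0.png");h=cv2.cvtColor(im,cv2.COLOR_BGR2HSV)
    blue=cv2.inRange(h,(100,150,40),(130,255,255));br=cv2.inRange(h,(3,60,20),(30,255,255));dk=cv2.inRange(h,(0,0,0),(180,255,95))
    for k,m,z in(("tray",blue,.035),("case",br,.056),("carton",br,.03),("hand",dk,.08)):
        print(n,k,rect(n,m,rois[k],z))
E
```

```text
top tray [495.  391.  126.1 189.4  -5.5]
top case [474.5 -45.3 124.5 173.8  -6.7]
top carton [ 481.8 -330.1   77.   116.5  -89.3]
top hand [473.8 -46.9   9.2  46.2  88.7]
scene tray [504.3 379.7 137.1 201.4  -5.4]
scene case [487.4 -55.8 152.1 180.4  -7.2]
scene carton [ 487.2 -385.5  131.9  168.     0.9]
scene hand [483.8 -59.1  14.6  62.9  84.4]
```

```bash
python3 - <<'E'
import cv2
a=cv2.resize(cv2.imread("pics/top0.png")[190:250,340:420],None,fx=5,fy=5,interpolation=3)
b=cv2.resize(cv2.imread("pics/scene0.png")[200:275,222:312],None,fx=4,fy=4,interpolation=3)[:300,:]
cv2.imwrite("pics/c1.png",cv2.hconcat([a,b]))
E
```

```text
(no output)
```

View pics/c1.png

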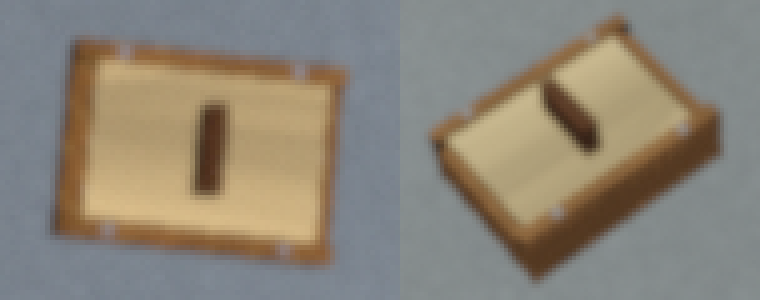

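```bash
cat >> h.py <<'E'
def plan(x,y,z,yaw):
    "tool-frame shift cm and turn deg to put TCP at x,y,z mm, tool x axis at yaw deg, pointing down"
    from scipy.spatial.transform import Rotation as Ro
    s=bot.read_state();R=np.array(s["tcp_rot"]);a=np.radians(yaw);c,q=np.cos(a),np.sin(a)
    T=np.array([[c,q,0],[q,-c,0],[0,0,-1]])
    d=R.T@(np.array([x,y,z])/1000-np.array(s["position"]))*100
    print("plan",np.round(d,2),np.round(Ro.from_matrix(R.T@T).as_rotvec(degrees=True),2))
E
python3 -c "
from h import *
plan(474,-47,150,-6.7)"
```

```text
plan [ 45.04 -46.96   8.37] [-0.11  0.   19.98]
```

>>> {"method": "apply_moves", "body": {
  "steps": [
    [[11,-11.7,2,0,0,5,1],[22.5,-23.5,4,0,0,10,1],[34,-35,6,0,0,15,1],[45,-47,8.4,-0.1,0,20,1],[45,-47,8.4,-0.1,0,20,1],[45,-47,8.4,-0.1,0,20,1],[45,-47,8.4,-0.1,0,20,1],[45,-47,8.4,-0.1,0,20,1],[45,-47,8.4,-0.1,0,20,1],[45,-47,8.4,-0.1,0,20,1],[45,-47,8.4,-0.1,0,20,1],[45,-47,8.4,-0.1,0,20,1],[45,-47,8.4,-0.1,0,20,1],[45,-47,8.4,-0.1,0,20,1],[45,-47,8.4,-0.1,0,20,1],[45,-47,8.4,-0.1,0,20,1]]
  ]
}}

```text
time_s: 2.1
position: [0.4734, -0.0481, 0.1497]
tcp_rot: [[0.993, -0.118, 0.0], [-0.118, -0.993, -0.002], [0.0, 0.002, -1.0]]
force: [0.8, 0.2, -0.2]
opening: 1.001
grasp_force: 0.0
```

```bash
python3 -c "
from h import *
s=bot.read_state();print(s['time_s'],s['position'],s['force'],s['qvel'])
plan(474,-47,63,-6.7)
a=bot.capture('scene');cv2.imwrite('pics/s1.png',cv2.resize(a[130:290,180:340],None,fx=3.5,fy=3.5))"
```

```text
2.1 [ 0.47343143 -0.04811793  0.14968274] [ 0.75113638  0.19440628 -0.15309223] [ 0.43892698  0.05913239  0.02025301 -0.01299157 -0.04246674 -0.00321193]
plan [ 0.04 -0.13  8.67] [ 0.1  -0.02 -0.1 ]
```

View pics/s1.png

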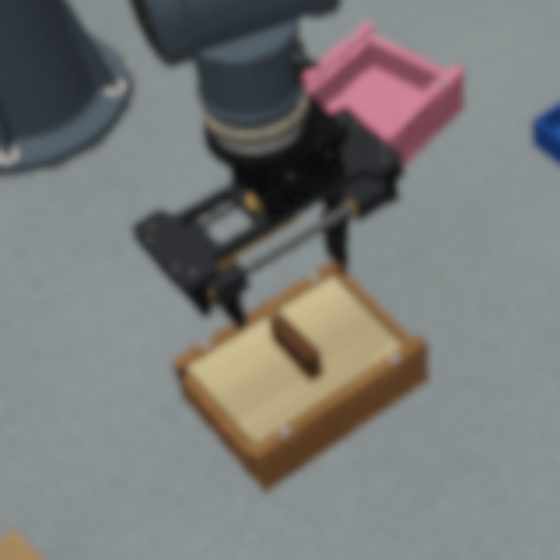

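The gripper is over the case in line with it, its fingers straddling the dark rib at about (298,345) in the crop. I'll descend and grip.

>>> {"method": "apply_moves", "body": {
  "steps": [
    [[0,0,3,0,0,0,1],[0,-0.1,6,0,0,0,1],[0,-0.1,8.0,0,0,0,1],[0,-0.1,8.6,0,0,0,0.5],[0,-0.1,8.6,0,0,0,0],[0,-0.1,8.6,0,0,0,-1],[0,-0.1,8.6,0,0,0,-1],[0,-0.1,8.6,0,0,0,-1],[0,-0.1,8.6,0,0,0,-1],[0,-0.1,8.6,0,0,0,-1]]
  ]
}}

```text
time_s: 3.4
position: [0.4737, -0.0466, 0.0636]
tcp_rot: [[0.993, -0.117, 0.0], [-0.117, -0.993, -0.002], [0.0, 0.002, -1.0]]
force: [-0.4, 0.4, -0.6]
opening: 0.284
grasp_force: 0.0
```

>>> {"method": "apply_moves", "body": {
  "steps": [
    [[0,0,0,0,0,0,-1],[0,0,0,0,0,0,-1],[0,0,0,0,0,0,-1],[0,0,0,0,0,0,-1]]
  ]
}}

```text
time_s: 3.9
position: [0.4739, -0.0467, 0.0636]
tcp_rot: [[0.993, -0.117, 0.0], [-0.117, -0.993, -0.002], [0.001, 0.002, -1.0]]
force: [-1.1, -1.4, 0.7]
opening: 0.157
grasp_force: 30.0
```

Opening 13.7 mm at 30 N: the rib is held. Next, feel towards +y.

>>> {"method": "apply_moves", "body": {
  "steps": [
    [[0,-0.2,-0.1,0,0,0,-1],[0,-0.4,-0.1,0,0,0,-1],[0,-0.6,-0.1,0,0,0,-1],[0,-0.8,-0.1,0,0,0,-1]]
  ]
}}

```text
time_s: 4.4
position: [0.4742, -0.0414, 0.0648]
tcp_rot: [[0.994, -0.113, -0.001], [-0.113, -0.994, -0.007], [-0.001, 0.007, -1.0]]
force: [-7.4, -21.2, 3.6]
opening: 0.159
grasp_force: 30.0
```

21 N of resistance after 5 mm. I'll compare the other way.

>>> {"method": "apply_moves", "body": {
  "steps": [
    [[0,0.4,0,0,0,0,-1],[0,0.8,0,0,0,0,-1],[0,1.2,0,0,0,0,-1],[0,1.6,0,0,0,0,-1],[0,1.8,0,0,0,0,-1],[0,2.0,0,0,0,0,-1]]
  ]
}}

```text
time_s: 5.15
position: [0.4723, -0.0586, 0.0645]
tcp_rot: [[0.993, -0.117, -0.0], [-0.117, -0.993, -0.002], [0.0, 0.002, -1.0]]
force: [0.7, -0.1, -2.0]
opening: 0.156
grasp_force: 30.0
```

-y runs free for 12 mm with no force, so it is the open end. Slide out that way.

>>> {"method": "apply_moves", "body": {
  "steps": [
    [[0,1,0,0,0,0,-1],[0,2,0,0,0,0,-1],[0,3,0,0,0,0,-1],[0,4,0,0,0,0,-1],[0,5,0,0,0,0,-1],[0,6,0,0,0,0,-1],[0,7,0,0,0,0,-1],[0,8,0,0,0,0,-1]]
  ]
}}

```text
time_s: 6.15
position: [0.4629, -0.1386, 0.0647]
tcp_rot: [[0.993, -0.117, 0.0], [-0.117, -0.993, -0.002], [0.0, 0.002, -1.0]]
force: [1.0, 0.2, -1.8]
opening: 0.16
grasp_force: 30.0
```

>>> {"method": "apply_moves", "body": {
  "steps": [
    [[0,1,0,0,0,0,-1],[0,2,0,0,0,0,-1],[0,3,0,0,0,0,-1],[0,4,0,0,0,0,-1],[0,5,0,0,0,0,-1],[0,6,0,0,0,0,-1],[0,7,0,0,0,0,-1],[0,8,0,0,0,0,-1],[0,8.5,0,0,0,0,-1],[0,8.5,0,0,0,0,-1],[0,8.5,-3,0,0,0,-1],[0,8.5,-6,0,0,0,-1],[0,8.5,-9,0,0,0,-1],[0,8.5,-12,0,0,0,-1],[0,8.5,-12,0,0,0,-1]]
  ]
}}

```text
time_s: 8.02
position: [0.4542, -0.2226, 0.1867]
tcp_rot: [[0.993, -0.116, 0.004], [-0.116, -0.993, -0.005], [0.005, 0.004, -1.0]]
force: [0.2, 0.9, -2.4]
opening: 0.159
grasp_force: 30.0
```

```bash
python3 -c "
from h import *
plan(510,165,180,-6.7);plan(510,165,66,-6.7)
print(ray('top',[[272,263],[331,298],[275,303],[328,258]],.04),ray('top',[[212,192],[274,236],[455,200],[512,238]],.035))
a=bot.capture('scene');cv2.imwrite('pics/s2.png',a)"
```

```text
plan [  1.03 -39.15   0.51] [ 0.25 -0.27  0.02]
plan [  0.98 -39.2   11.91] [ 0.25 -0.27  0.02]
[[0.34100444 0.29230583 0.04      ]
 [0.23368241 0.10817003 0.04      ]
 [0.2189319  0.28132538 0.04      ]
 [0.35611541 0.1169266  0.04      ]] [[ 0.56677866  0.48927226  0.035     ]
 [ 0.42530848  0.28780925  0.035     ]
 [ 0.53901559 -0.29120128  0.035     ]
 [ 0.41735679 -0.46604183  0.035     ]]
```

View pics/s2.png

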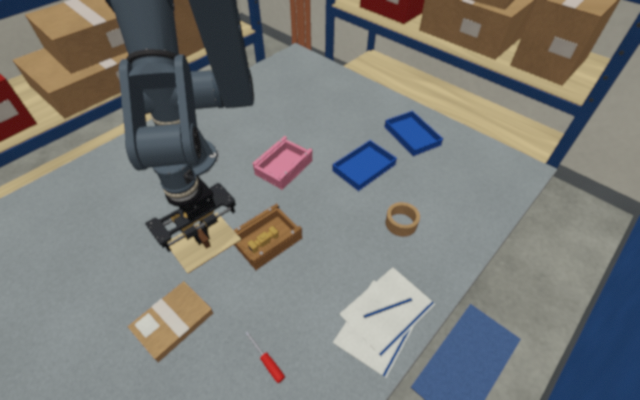

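The lid is free in the gripper and the valve lies in the open case at about (263,239). Carry the lid to the bare bench between the case and the tray.

>>> {"method": "apply_moves", "body": {
  "steps": [
    [[0.2,-3,0,0,0,0,-1],[0.3,-7,0,0,0,0,-1],[0.4,-12,0,0,0,0,-1],[0.5,-17,0,0,0,0,-1],[0.6,-22,0,0,0,0,-1],[0.8,-27,0,0,0,0,-1],[0.9,-32,0,0,0,0,-1],[1,-36,1,0,0,0,-1],[1,-38,3,0,0,0,-1],[1,-39,6,0,0,0,-1],[1,-39.2,9,0,0,0,-1],[1,-39.2,12,0,0,0,-1],[1,-39.2,14,0,0,0,-1],[1,-39.2,15,0,0,0,-1],[1,-39.2,15.5,0,0,0,-1],[1,-39.2,15.5,0,0,0,-1]]
  ]
}}

```text
time_s: 10.07
position: [0.5087, 0.1657, 0.029]
tcp_rot: [[0.993, -0.117, -0.0], [-0.117, -0.993, -0.002], [-0.0, 0.002, -1.0]]
force: [0.2, 0.6, -0.9]
opening: 0.157
grasp_force: 30.0
```

>>> {"method": "apply_moves", "body": {
  "steps": [
    [[0,0,0.2,0,0,0,-1],[0,0,0.4,0,0,0,-1],[0,0,0.55,0,0,0,-1],[0,0,0.65,0,0,0,-1],[0,0,0.65,0,0,0,-1]]
  ]
}}

```text
time_s: 10.7
position: [0.5088, 0.1657, 0.0226]
tcp_rot: [[0.993, -0.117, 0.0], [-0.117, -0.993, -0.002], [0.0, 0.002, -1.0]]
force: [0.1, 0.1, -1.5]
opening: 0.16
grasp_force: 30.0
```

>>> {"method": "apply_moves", "body": {
  "steps": [
    [[0,0,0.1,0,0,0,-1],[0,0,0.15,0,0,0,-1],[0,0,0.2,0,0,0,-1],[0,0,0.2,0,0,0,-1]]
  ]
}}

```text
time_s: 11.2
position: [0.5089, 0.1657, 0.0216]
tcp_rot: [[0.993, -0.117, 0.001], [-0.117, -0.993, -0.002], [0.001, 0.002, -1.0]]
force: [-0.8, -0.6, 6.4]
opening: 0.153
grasp_force: 30.0
```

Contact (6 N) at the expected height, so the lid is down. Release and rise, then measure the valve on the way.

>>> {"method": "apply_moves", "body": {
  "steps": [
    [[0,0,0.1,0,0,0,0],[0,0,0.1,0,0,0,1],[0,0,0.1,0,0,0,1],[0,0,0.1,0,0,0,1],[0,0,-3,0,0,0,1],[0,0,-7,0,0,0,1],[0,0,-11,0,0,0,1],[0,0,-15,0,0,0,1],[0,0,-18,0,0,0,1],[0,0,-18,0,0,0,1]]
  ]
}}

```text
time_s: 12.45
position: [0.5104, 0.1662, 0.2031]
tcp_rot: [[0.993, -0.117, 0.006], [-0.117, -0.993, -0.001], [0.006, 0.0, -1.0]]
force: [-0.1, 0.3, 0.1]
opening: 0.994
grasp_force: 0.0
```

```bash
python3 - <<'E'
from h import *
t=bot.capture("top");s=bot.capture("scene")
cv2.imwrite("pics/t3f.png",t);cv2.imwrite("pics/s3f.png",s)
a=cv2.resize(t[190:250,340:420],None,fx=5,fy=5,interpolation=3)
b=cv2.resize(s[200:275,222:312],None,fx=4,fy=4,interpolation=3)
cv2.imwrite("pics/c3.png",cv2.hconcat([a,b]))
E
```

```text
(no output)
```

View pics/c3.png

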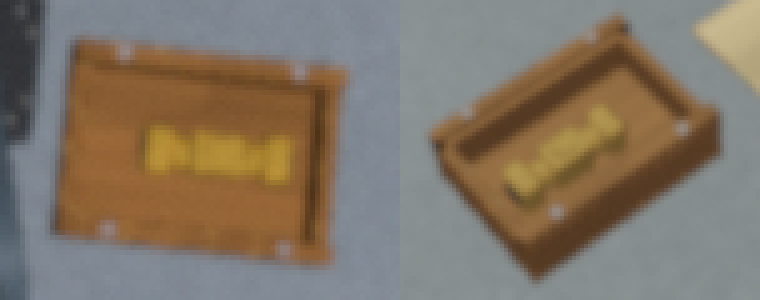

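View pics/s3f.png

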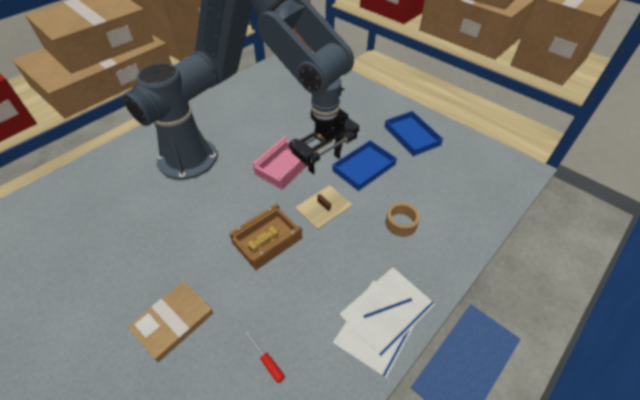

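The lid lies flat, handle up, at about (324,206). The valve lies free in the case, at about (218,154) in the top crop.

```bash
python3 - <<'E'
from h import *
for n,f,r in(("top","t3f",(355,203,405,237)),("scene","s3f",(240,220,290,255))):
    h=cv2.cvtColor(cv2.imread(f"pics/{f}.png"),cv2.COLOR_BGR2HSV)
    m=cv2.inRange(h,(19,120,60),(35,255,255))
    print(n,rect(n,m,r,.028),rect(n,m,r,.036))
    x0,y0,x1,y1=r;p=np.argwhere(m[y0:y1,x0:x1])[:,::-1]+[x0,y0]
    q=ray(n,p,.03)[:,:2]*1000;w,v=np.linalg.eigh(np.cov(q.T));print(q.mean(0),np.degrees(np.arctan2(-v[0,1],v[1,1])),len(p))
plan(474,-60,150,83)
E
```

```text
top [474.4 -60.   29.4  91.3  -5.1] [473.8 -58.7  29.2  90.7  -5.1]
[474.05649155 -59.15544259] -6.06530522657148 232
scene [474.7 -60.5  40.9  97.   -6. ] [479.5 -63.7  40.5  96.2  -6. ]
[475.10567276 -61.77987497] -4.218735615299226 311
plan [-0.76 22.83  5.07] [ 7.000e-02  1.000e-01 -8.972e+01]
```

Both views agree: the valve is at (474,-60) mm, lengthwise about -5.3°. I'll grip across it with the fingers part closed (about 50 mm) to clear the cavity walls.

>>> {"method": "apply_moves", "body": {
  "steps": [
    [[0,3,0,0,0,-10,0.15],[-0.2,6,0,0,0,-20,0.15],[-0.3,9,1,0,0,-30,0.15],[-0.4,12,2,0,0,-40,0.15],[-0.5,15,3,0,0,-50,0.15],[-0.6,18,4,0,0,-60,0.15],[-0.7,21,5,0,0,-70,0.15],[-0.75,22.8,5,0,0,-80,0.15],[-0.75,22.8,5,0,0.1,-91.4,0.15],[-0.75,22.8,5,0,0.1,-91.4,0.15],[-0.75,22.8,5,0,0.1,-91.4,0.15],[-0.75,22.8,5,0,0.1,-91.4,0.15]]
  ]
}}

```text
time_s: 14.05
position: [0.4745, -0.0593, 0.1508]
tcp_rot: [[0.094, 0.996, 0.001], [0.996, -0.094, -0.0], [-0.0, 0.001, -1.0]]
force: [-0.1, -0.2, 0.3]
opening: 0.578
grasp_force: 0.0
```

```bash
python3 -c "
from h import *
print(bot.read_state()['opening']);plan(474,-60,22,84.7)
a=bot.capture('scene');cv2.imwrite('pics/s4.png',cv2.resize(a[130:290,180:340],None,fx=3.5,fy=3.5))"
```

```text
0.5784195871283838
plan [-0.07 -0.05 12.88] [ 0.04  0.02 -0.07]
```

View pics/s4.png

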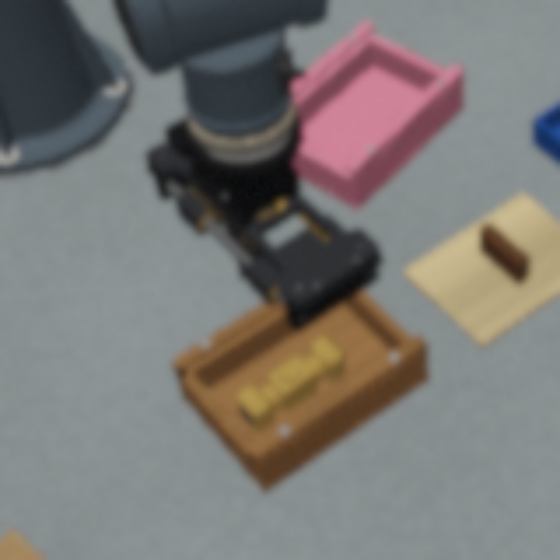

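The gripper is turned across the case, above the valve (crop about (292,375)), with its fingers set within the cavity width. Descend.

>>> {"method": "apply_moves", "body": {
  "steps": [
    [[0,0,3,0,0,0,0.15],[0,0,6,0,0,0,0.15],[-0.1,-0.05,8.5,0,0,0,0.15],[-0.1,-0.05,10.5,0,0,0,0.15],[-0.1,-0.05,12,0,0,0,0.15],[-0.1,-0.05,12.8,0,0,0,0.15],[-0.1,-0.05,12.8,0,0,0,0.15]]
  ]
}}

```text
time_s: 14.98
position: [0.4742, -0.0606, 0.0228]
tcp_rot: [[0.093, 0.996, 0.001], [0.996, -0.093, -0.001], [-0.0, 0.001, -1.0]]
force: [0.3, 0.1, 0.8]
opening: 0.573
grasp_force: 0.0
```

>>> {"method": "apply_moves", "body": {
  "steps": [
    [[0,0,0,0,0,0,-0.2],[0,0,0,0,0,0,-0.5],[0,0,0,0,0,0,-1],[0,0,0,0,0,0,-1],[0,0,0,0,0,0,-1],[0,0,0,0,0,0,-1],[0,0,0,0,0,0,-1],[0,0,0,0,0,0,-1]]
  ]
}}

```text
time_s: 15.98
position: [0.4743, -0.0607, 0.0235]
tcp_rot: [[0.093, 0.996, 0.002], [0.996, -0.093, -0.001], [-0.001, 0.002, -1.0]]
force: [-0.5, 0.9, 5.4]
opening: 0.296
grasp_force: 30.0
```

25.8 mm opening at 30 N: that is the middle block. Lift.

>>> {"method": "apply_moves", "body": {
  "steps": [
    [[0,0,-1,0,0,0,-1],[0,0,-3,0,0,0,-1],[0,0,-6,0,0,0,-1],[0,0,-9,0,0,0,-1],[0,0,-12,0,0,0,-1],[0,0,-14,0,0,0,-1],[0,0,-14,0,0,0,-1],[0,0,-14,0,0,0,-1]]
  ]
}}

```text
time_s: 16.98
position: [0.4733, -0.0603, 0.1624]
tcp_rot: [[0.093, 0.996, -0.0], [0.996, -0.093, -0.0], [-0.0, -0.0, -1.0]]
force: [-0.3, -1.1, -2.1]
opening: 0.298
grasp_force: 30.0
```

```bash
python3 - <<'E'
from h import *
t=bot.capture("top");s=bot.capture("scene")
for n,im,r in(("top",t,(200,180,285,245)),("scene",s,(325,135,402,195))):
    h=cv2.cvtColor(im,cv2.COLOR_BGR2HSV);print(rect(n,cv2.inRange(h,(100,150,40),(130,255,255)),r,.035))
plan(497,389,163,84.5)
cv2.imwrite("pics/s5.png",cv2.resize(s[100:260,190:420],None,fx=3.4,fy=3.4))
E
```

```text
[495.  391.  125.8 189.4  -5.4]
[503.9 379.8 138.  201.4  -5.4]
plan [44.96 -1.79 -0.09] [-0.07 -0.01  0.18]
```

View pics/s5.png

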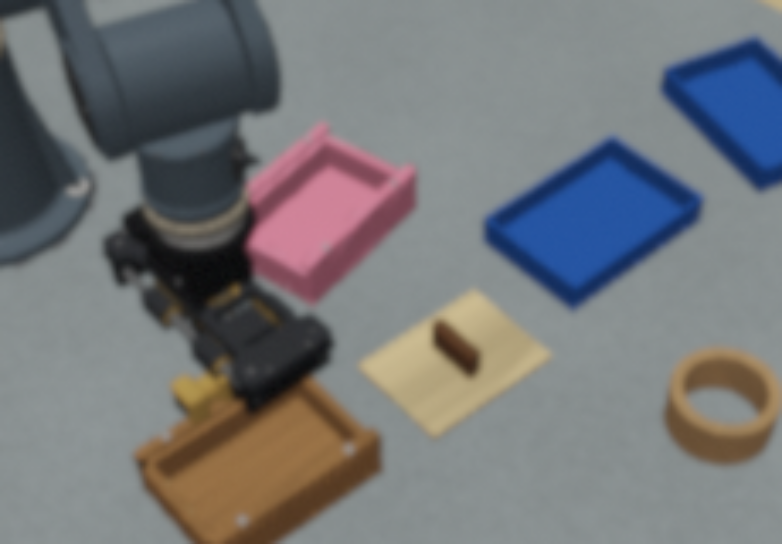

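The valve hangs level in the gripper, the case is empty, and the tray is unmoved. Carry the valve to the tray centre.

>>> {"method": "apply_moves", "body": {
  "steps": [
    [[2,0,0,0,0,0,-1],[6,-0.2,0,0,0,0,-1],[10,-0.4,0,0,0,0,-1],[14,-0.6,0,0,0,0,-1],[18,-0.8,0,0,0,0,-1],[22,-1,0,0,0,0,-1],[26,-1.1,0,0,0,0,-1],[30,-1.3,0,0,0,0,-1],[34,-1.5,0,0,0,0,-1],[38,-1.6,0,0,0,0,-1],[42,-1.7,0,0,0,0,-1],[44.5,-1.8,2,0,0,0.1,-1],[45,-1.8,4,0,0,0.2,-1],[45,-1.8,7,0,0,0.2,-1],[45,-1.8,9.5,0,0,0.2,-1],[45,-1.8,11.5,0,0,0.2,-1],[45,-1.8,12.7,0,0,0.2,-1],[45,-1.8,13,0,0,0.2,-1],[45,-1.8,13,0,0,0.2,-1]]
  ]
}}

```text
time_s: 19.45
position: [0.4985, 0.3892, 0.0332]
tcp_rot: [[0.096, 0.995, 0.002], [0.995, -0.096, -0.0], [-0.0, 0.002, -1.0]]
force: [0.8, -0.2, -2.4]
opening: 0.296
grasp_force: 30.0
```

>>> {"method": "apply_moves", "body": {
  "steps": [
    [[0,0,0.2,0,0,0,-1],[0,0,0.4,0,0,0,-1],[0,0,0.6,0,0,0,-1],[0,0,0.7,0,0,0,-1],[0,0,0.7,0,0,0,-1]]
  ]
}}

```text
time_s: 20.08
position: [0.498, 0.389, 0.0256]
tcp_rot: [[0.096, 0.995, 0.001], [0.995, -0.096, -0.001], [-0.001, 0.001, -1.0]]
force: [-0.2, 0.4, -2.8]
opening: 0.3
grasp_force: 30.0
```

>>> {"method": "apply_moves", "body": {
  "steps": [
    [[0,0,0.1,0,0,0,-1],[0,0,0.2,0,0,0,-1],[0,0,0.3,0,0,0,-1],[0,0,0.35,0,0,0,-1],[0,0,0.35,0,0,0,-1]]
  ]
}}

```text
time_s: 20.7
position: [0.498, 0.389, 0.0222]
tcp_rot: [[0.096, 0.995, 0.001], [0.995, -0.096, -0.001], [-0.001, 0.001, -1.0]]
force: [0.4, -0.3, -3.1]
opening: 0.295
grasp_force: 30.0
```

>>> {"method": "apply_moves", "body": {
  "steps": [
    [[0,0,0.05,0,0,0,-1],[0,0,0.1,0,0,0,-1],[0,0,0.15,0,0,0,-1],[0,0,0.15,0,0,0,-1]]
  ]
}}

```text
time_s: 21.2
position: [0.4981, 0.389, 0.0215]
tcp_rot: [[0.096, 0.995, 0.002], [0.995, -0.096, -0.001], [-0.001, 0.002, -1.0]]
force: [-2.2, -1.4, 5.2]
opening: 0.299
grasp_force: 30.0
```

Contact at exactly the predicted height. Release gently and withdraw upwards.

>>> {"method": "apply_moves", "body": {
  "steps": [
    [[0,0,0.1,0,0,0,-0.3],[0,0,0.1,0,0,0,-0.1],[0,0,0.1,0,0,0,0.15],[0,0,0.1,0,0,0,0.15],[0,0,0,0,0,0,0.15],[0,0,-2,0,0,0,0.15],[0,0,-5,0,0,0,0.15],[0,0,-9,0,0,0,0.15],[0,0,-13,0,0,0,0.15],[-5,0,-17,0,0,0,0.15],[-10,0,-18,0,0,0,0.15],[-15,0,-18,0,0,0,0.15],[-20,0,-18,0,0,0,0.15],[-20,0,-18,0,0,0,0.15],[-20,0,-18,0,0,0,0.15]]
  ]
}}

```text
time_s: 23.08
position: [0.4792, 0.1904, 0.202]
tcp_rot: [[0.097, 0.995, 0.003], [0.995, -0.097, 0.0], [0.0, 0.003, -1.0]]
force: [0.2, -0.6, 0.5]
opening: 0.576
grasp_force: 0.0
```

```bash
python3 -c "
from h import *
s=bot.capture('scene');t=bot.capture('top')
a=cv2.resize(s[100:260,190:450],None,fx=2.5,fy=2.5);b=cv2.resize(t[170:270,190:450],None,fx=2.5,fy=2.5)
cv2.imwrite('pics/f.png',cv2.vconcat([a,b[:200]]))"
```

```text
(no output)
```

View pics/f.png

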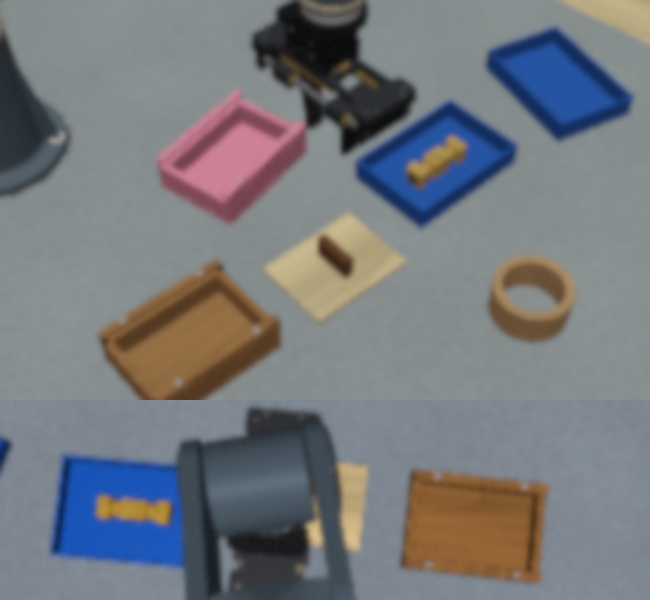

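The valve lies flat, cap up and lengthwise in the right-hand blue tray (crop (437,160)). The lid is flat with its handle up at (335,265), and the gripper touches nothing.

```bash
python3 -c "
from rig import bot
print(bot.hand_in())"
```

```text
the job is handed in; nothing more can be done
None
```

The job is handed in at about 23 s: the lid came out at the -y end and lies flat on the bench, handle up, and the valve lies flat, cap up and lengthwise in the right-hand blue tray.

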